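# Find the socket that fits the printer-foot nut

### The arm

A 6-joint arm with a two-finger parallel gripper is mounted at the origin on the work surface. World frame = base frame: x ahead of the robot, y to its left, z up, the work surface at z = 0. Lengths are in m, angles in rad, forces in N, time in s.
With the tool pointing down it reaches from about 0.25 to 0.8 m from the base axis. Payload 3.9 kg.
Tool frame: the origin (TCP) lies between the finger pads; the fingertips stand ctrl.tips_ahead ahead of it and the grasp point (between the pads) lies 2 mm behind it (ctrl.tips_ahead is the distance from the TCP to the fingertips, in m); z points along the fingers, y is the direction in which the jaws open and shut (so a half turn about z gives the same grasp; the last joint's range is limited). The gripper opens to 85 mm and grips with 20 to 120 N. Pads are 22 mm wide; open, the fingers measure 114 mm over their backs; the gripper's body (76 mm by 85 mm) begins 54 mm behind the grasp point. The pads swing forward as they close: fully open they stand 13 mm farther back than shut.
Start: joints at [1.32, 0.26, -0.138, 1.173, 0, 1.571], TCP at [0.13, 0.509, 0.222] pointing down, gripper open.
Joint ranges: [-2.78, 2.78], [-0.83, 1.72], [-1.28, 1.37], [-1.9, 2.12], [-1.57, 1.48], [-3.14, 3.14]. Speed limits (rad/s): [2.57, 2.57, 3.14, 3.14, 3.14, 3.14].

### API

Orientations are given as a unit quaternion [w, x, y, z].
In Python, from workcell import ctrl gives the robot as it stands.
- The arm moves only by the tool jog_arm, never from a script. Its argument "commands" is a list that holds one entry, the list of rows, each a list of 5 numbers: the shift along the tool's x, y, z in m, then the turn about the tool's z in rad, then the closure, from 0 (fully open) to 1 (shut). A call has 1 to 8 rows; each row shifts and turns the commanded pose from where the row before left it, along the tool's axes as they then stand; what a row does not reach is not made up. A row lasts 1/12 s, in which the tool goes at most 41.7 mm and 7.16 degrees, less where a joint would pass 70% of its speed; a pose out of reach is approached as far as the arm can. A call is refused whole if a number of a shift passes 0.0417 or a number of a turn 0.125, either way. A call with a gripper value outside its range is refused whole. The fingers move at their own pace and stop on an object; "squeeze" is the grip in N (left out, the last holds). Time passes only in rows, so rows that do not move let the fingers close. It gives the time, the measured TCP pose, the force and the opening at its end, in the units of the state.
- ctrl.get_state(): the state, without advancing time (a new reading comes with each control period).
- ctrl.capture(name): name is "scene" or "top"; returns a dict with "frame" (420x560x3 uint8, blue, green, red), "mtx" (3x3 intrinsics, pixels), "k1" (the pictures are not rectified: a ray, as slopes to the right and down, at radius r is drawn at 1 + k1 r^2 times it, then the intrinsics apply), "R" (3x3) and "t" (3): a world point X has camera coordinates R X + t. Camera axes: x right, y down, z forward; pixel columns grow to the right and rows downward; lengths in m; the calibration is good to about 2 mm. A picture is of the moment at which its call begins. There is no depth.
- ctrl.close_job(): hands the job in, once; it reports no verdict.
Trained networks look in a picture, given as the dict that the camera call returned (one of the last four; its "shot" number tells which), for a name from the list of things; names that differ only in an ending like _2 or _b are one class to them, and where a whole thing is asked for, a point or a joint stands for the part that bears it (a point fixed in the world has none). Each returns a list of dicts, best first, with "confidence" (0 to 1); they miss things now and then, are a little off and sometimes report something else, mostly with a low value. They report only what shows in the picture. A call takes as long as a camera call. They do not tell look-alikes from the thing itself.
- ctrl.outline_of(picture, thing): "mask" (420x560 bool, what is visible of it).
- ctrl.landmark_of(picture, thing): "point" ([x, y, z] in m, in world coordinates, good to about 4 mm: a listed point, or the origin of a listed thing).
The state is a dict: "time_s": time; "joint_pos": joint angles; "dq": joint speeds; "joint_torque": joint torques, N m; "tool_pos": TCP position; "eef_rot": TCP orientation; "force": force on the tool from outside, world axes, zero at the start; "ft_torque": the same for the moment, N m; "opening": opening from 0.0 (shut) to 1.0 (fully open).
Only numpy, scipy, OpenCV 4.12 (cv2) and the standard library are available. Lean on these libraries where they do the work, as an engineer would, in place of code of your own. Each camera call takes 0.05 s, during which the arm holds its last target. There are 200 camera calls.

### The job

Find the tube socket that fits the hex nut on the block standing on the black mat, trying them on the nut as needed, and stand every socket that does not fit back upright in a well of the rack. Finish with the fitting socket pushed fully home over the nut, upright, and still gripped: do not let go of it at the end. Leave the screwdriver, jar and spool where they are.

Things in the scene. Friction and masses are not known exactly. Their poses are not given: they have to be found in the camera images.
- mat: Black rubber mat, 300 x 360 x 2 mm (x, y, z), lying on the wooden bench, never turned; origin at the centre of its underside. The one block that stands on it carries the nut of the job; the other two blocks stand on bare wood beside it, are spares and are out of the job.
- rack: Black plastic socket rack, fixed to the bench: a 85 x 270 x 14 mm plate with three identical round wells, 55 mm across and 8 mm deep, in a row along its y axis, 90 mm apart. Origin at the centre of its underside. Each well holds one standing socket at the start.
- rack_hole0 (a point): Centre of the mouth of a well of the rack, 14 mm above the bench (well floor: 8 mm lower). All three wells are alike; any socket may stand in any of them.
- rack_hole1 (a point): Centre of the mouth of a well of the rack, 14 mm above the bench (well floor: 8 mm lower). All three wells are alike; any socket may stand in any of them.
- rack_hole2 (a point): Centre of the mouth of a well of the rack, 14 mm above the bench (well floor: 8 mm lower). All three wells are alike; any socket may stand in any of them.
- nut_a (a point): Top centre of a fixed upright steel hex nut, 16 mm high, 18, 25 or 32 mm across flats (all three differ; the name does not tell which). Its top 3 mm are 1.5 mm smaller per side as a lead-in; a thin stud (under 15 mm thick) sticks out 5 mm above. A flat faces along this point's x axis and every 60 degrees; z is up. The right socket slides down over it to the plate, 16 mm below this point.
- block_a: Block under nut_a: fixed 90 x 90 x 12 mm aluminium plate, origin under its centre. Round the nut, concentric, it has a round black guard collar 10 mm high (rim 6 mm below the nut's top), just wide enough for that nut's socket. A socket too small stops on the top of nut or stud, one too big on the collar's rim.
- nut_b (a point): Top centre of a fixed upright steel hex nut, 16 mm high, 18, 25 or 32 mm across flats (all three differ; the name does not tell which). Its top 3 mm are 1.5 mm smaller per side as a lead-in; a thin stud (under 15 mm thick) sticks out 5 mm above. A flat faces along this point's x axis and every 60 degrees; z is up. The right socket slides down over it to the plate, 16 mm below this point.
- block_b: Block under nut_b: fixed 90 x 90 x 12 mm aluminium plate, origin under its centre. Round the nut, concentric, it has a round black guard collar 10 mm high (rim 6 mm below the nut's top), just wide enough for that nut's socket. A socket too small stops on the top of nut or stud, one too big on the collar's rim.
- nut_c (a point): Top centre of a fixed upright steel hex nut, 16 mm high, 18, 25 or 32 mm across flats (all three differ; the name does not tell which). Its top 3 mm are 1.5 mm smaller per side as a lead-in; a thin stud (under 15 mm thick) sticks out 5 mm above. A flat faces along this point's x axis and every 60 degrees; z is up. The right socket slides down over it to the plate, 16 mm below this point.
- block_c: Block under nut_c: fixed 90 x 90 x 12 mm aluminium plate, origin under its centre. Round the nut, concentric, it has a round black guard collar 10 mm high (rim 6 mm below the nut's top), just wide enough for that nut's socket. A socket too small stops on the top of nut or stud, one too big on the collar's rim.
- socket_a_mid (a point): Centre, half-way up, of a loose steel hexagonal tube socket 80 mm high, open at both ends, wall 3 mm, standing upright. Outside 26.5, 33.5 or 40.5 mm across flats (all three differ; the name does not tell which), bore 6 mm less: 2.5 mm wider than its nut, so line flats up within 10 degrees. 0.1 to 0.35 kg. Flats face along x and every 60 degrees; grasp two opposite ones.
- socket_b_mid (a point): Centre, half-way up, of a loose steel hexagonal tube socket 80 mm high, open at both ends, wall 3 mm, standing upright. Outside 26.5, 33.5 or 40.5 mm across flats (all three differ; the name does not tell which), bore 6 mm less: 2.5 mm wider than its nut, so line flats up within 10 degrees. 0.1 to 0.35 kg. Flats face along x and every 60 degrees; grasp two opposite ones.
- socket_c_mid (a point): Centre, half-way up, of a loose steel hexagonal tube socket 80 mm high, open at both ends, wall 3 mm, standing upright. Outside 26.5, 33.5 or 40.5 mm across flats (all three differ; the name does not tell which), bore 6 mm less: 2.5 mm wider than its nut, so line flats up within 10 degrees. 0.1 to 0.35 kg. Flats face along x and every 60 degrees; grasp two opposite ones.
- screwdriver: Screwdriver lying on the bench, a bystander; origin under the middle of it.
- glue_jar: Closed white jar, 48 mm across, 60 mm high, a bystander; origin at its underside.
- spool: Filament spool lying flat, 170 mm across, 53 mm high, a bystander; origin at its underside.
Things that resemble listed ones, but are neither listed nor needed, are in the scene too. What is shaped like the block_b but brown, orange or pink is not meant.

How it is judged:
By the outcome, as a careful person would: the job done as asked, in the order asked, and still so for the second after the job is handed in, while the arm keeps its last pose, push and grip.
It also fails if it takes over 72 s, if anything falls off the work surface, if the arm or the gripper's body presses on something with over 40 N, if the wrist force passes 120 N, or if a joint passes its speed limit or range.

## Working session

There is one attempt and no reset: what is moved stays moved. The work goes in short steps, Python scripts to look and compute and a tool call to move; the robot and the scene stay as the last step left them, time stands still between calls to the robot, and variables do not carry over. Pictures are saved under pics/ and viewed, about 8 in all and at most 12, crops included, and the job is handed in when it is done.

Besides the shell and the picture viewer there is one more tool, called by a JSON object that holds its "api" and its "payload". jog_arm: Moves the arm, as the interface text tells. Its arguments: {"type":"object","properties":{"commands":{"type":"array"},"squeeze":{"type":"number"}},"required":["commands"]}

```bash
ls; mkdir -p pics
python3 - <<'E'
from workcell import ctrl
import cv2,numpy as np
print(ctrl.get_state(), ctrl.tips_ahead)
for n in("scene","top"):
    p=ctrl.capture(n); cv2.imwrite(f"pics/{n}0.png",p["frame"])
    print(n,p["k1"],p["mtx"].tolist(),p["R"].tolist(),p["t"].tolist())
    for th in("mat","rack","rack_hole0","nut_a","block_a","socket_a_mid","screwdriver","glue_jar","spool"):
        print(th,[(round(d["confidence"],2),np.round(d["point"],3).tolist()) for d in ctrl.landmark_of(p,th)])
E
```

```text
pics
{'time_s': 0.0, 'joint_pos': array([ 1.31999441e+00,  2.60699113e-01, -1.39379407e-01,  1.17269111e+00,
       -1.47765766e-05,  1.57079032e+00]), 'dq': array([ 1.36581964e-03,  3.08624696e-04, -6.21467565e-05, -6.91885332e-04,
       -1.29088394e-04,  2.82428112e-04]), 'joint_torque': array([ 1.20916135e-03, -4.05676389e+01,  2.53922403e+01,  1.87535322e-02,
       -4.25455937e-05,  3.09486580e-06]), 'tool_pos': array([0.13012569, 0.50789435, 0.22065309]), 'eef_rot': array([-1.16075793e-04,  1.25069505e-01,  9.92147492e-01, -9.79828432e-04]), 'force': array([-0.69385469, -0.30651348,  0.09250415]), 'ft_torque': array([-0.00736036,  0.01650187, -0.00513312]), 'opening': 1.0001215425024867} 0.017
scene -0.011933012513259334 [[424.07919924903393, 0.0, 284.8584546411985], [0.0, 424.07919924903393, 209.7780556531859], [0.0, 0.0, 1.0]] [[0.028092482791705682, 0.9994359990056473, -0.018398268999599142], [0.6427082527167746, -0.0321561018324971, -0.7654358804006306], [-0.7655957904144642, 0.009678274976563222, -0.6432491093605414]] [-0.04064925298719638, -0.27884480066122214, 1.7366401
[... 1634 characters left out ...]
), (0.8, [0.734, 0.092, 0.026]), (0.77, [0.683, 0.456, 0.023]), (0.77, [0.229, 0.305, 0.031]), (0.69, [0.37, 0.235, 0.028]), (0.6, [0.731, 0.269, 0.03]), (0.58, [0.521, -0.144, 0.032])]
block_a [(0.96, [0.224, 0.308, 0.002]), (0.87, [0.683, 0.457, -0.0]), (0.86, [0.782, -0.103, 0.002]), (0.82, [0.733, 0.094, 0.001]), (0.82, [0.52, -0.14, 0.001]), (0.73, [0.739, 0.268, 0.003]), (0.67, [0.368, 0.229, 0.0])]
socket_a_mid [(0.51, [0.738, 0.091, 0.024]), (0.5, [0.534, 0.226, 0.046])]
screwdriver [(0.64, [0.418, -0.469, 0.001]), (0.52, [0.521, -0.144, 0.028])]
glue_jar [(0.46, [0.589, -0.458, 0.002])]
spool [(0.89, [0.393, 0.525, 0.005]), (0.26, [0.555, 0.14, 0.011]), (0.22, [0.52, -0.143, 0.03])]
```

Run:
```python
import cv2
cv2.imwrite("pics/a.png",cv2.resize(cv2.imread("pics/scene0.png"),(800,600),interpolation=cv2.INTER_CUBIC))
cv2.imwrite("pics/b.png",cv2.resize(cv2.imread("pics/top0.png"),(800,600),interpolation=cv2.INTER_CUBIC))
```

```text
(no output)
```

View pics/a.png

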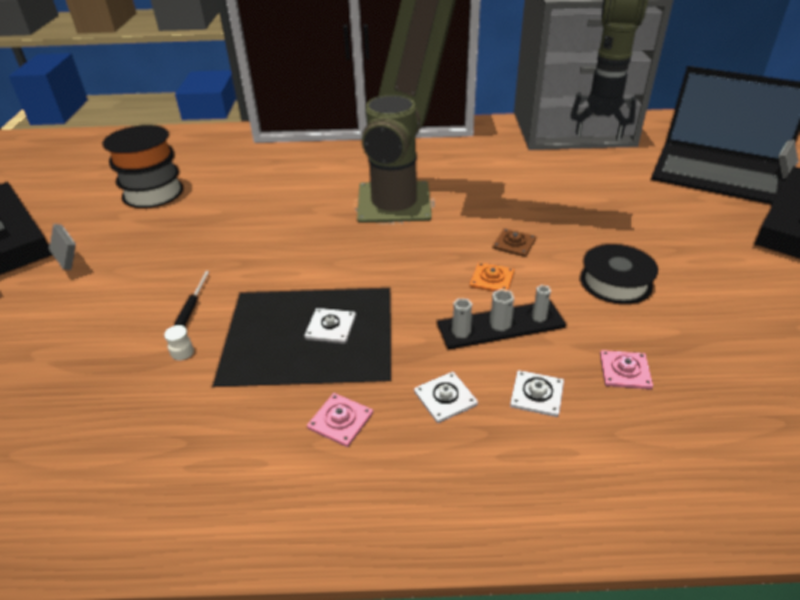

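View pics/b.png

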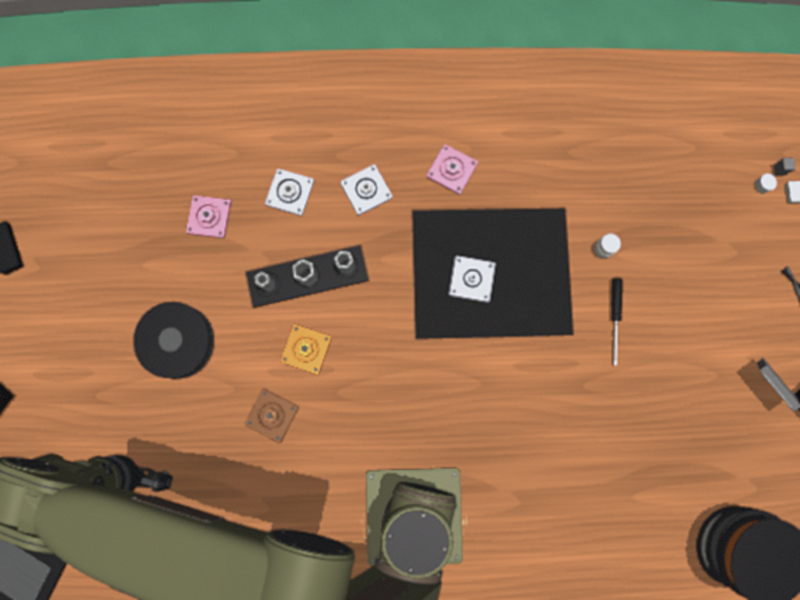

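The scene view shows the white block on the mat at (330,323) and the three sockets in the rack at (461,318), (502,310) and (541,303). The top view shows them at (472,278) and (344,262), (303,271), (262,281). Next I'll enlarge the nut and the sockets to get sizes and yaw.

```bash
cat > h.py <<'E'
import cv2,numpy as np
def proj(p,X):
    X=np.atleast_2d(X); k=p["k1"]
    return cv2.projectPoints(X.astype(float),cv2.Rodrigues(p["R"])[0],p["t"],p["mtx"],np.array([k,0,0,0.]))[0][:,0]
def unproj(p,uv,z):
    uv=np.array(uv,float).reshape(-1,1,2)
    n=cv2.undistortPoints(uv,p["mtx"],np.array([p["k1"],0,0,0.]))[:,0]
    d=np.c_[n,np.ones(len(n))]@p["R"]; c=-p["R"].T@p["t"]
    return c+d*((z-c[2])/d[:,2])[:,None]
def ortho(p,cx,cy,z,half=.06,n=400):
    """rectified plan view at height z: image right = -y, up = +x"""
    g=np.linspace(half,-half,n)
    xx,yy=np.meshgrid(cx+g,cy+g,indexing='ij')
    uv=proj(p,np.c_[xx.ravel(),yy.ravel(),np.full(n*n,z)]).reshape(n,n,2).astype(np.float32)
    return cv2.remap(p["frame"],uv[...,0],uv[...,1],cv2.INTER_CUBIC)
E
python3 - <<'E'
from workcell import ctrl
from h import *
p=ctrl.capture("top"); s=ctrl.capture("scene")
T=[ortho(p,*c,half=.04,n=266) for c in((.52,-.144,.030),(.734,.091,.028),(.734,.269,.028))]
S=[ortho(p,*c,half=.04,n=266) for c in((.554,.140,.086),(.537,.229,.086),(.517,.317,.086))]
cv2.imwrite("pics/c.png",np.vstack([np.hstack(T),np.hstack(S)]))
def quad(pic,th,z,near):
    for o in ctrl.outline_of(pic,th):
        m=o["mask"].astype(np.uint8); c=max(cv2.findContours(m,0,1)[0],key=cv2.contourArea)
        w=unproj(pic,c[:,0,:],z)[:,:2].astype(np.float32)*1000
        r=cv2.minAreaRect(w)
        if np.hypot(*(np.array(r[0])/1000-near))<.05: print(th,o["confidence"],r)
for pic in(p,s):
    quad(pic,"block_a",.014,(.52,-.144)); quad(pic,"rack",.014,(.537,.229))
    for z,n in((.086,(.554,.14)),(.086,(.537,.229)),(.086,(.517,.317))): quad(pic,"socket_a_mid",z,n)
E
```

```text
block_a 0.92 ((521.4520263671875, -144.2720489501953), (93.03365325927734, 93.49005889892578), 79.15021514892578)
rack 0.78 ((535.4697265625, 227.5045166015625), (89.97047424316406, 271.46417236328125), 12.020846366882324)
socket_a_mid 0.56 ((529.8362426757812, 220.82920837402344), (57.86941909790039, 41.27579116821289), 44.0651741027832)
block_a 0.88 ((525.5228881835938, -141.91525268554688), (90.07173919677734, 101.50252532958984), 77.36209869384766)
rack 0.73 ((540.2692260742188, 229.48236083984375), (101.61709594726562, 278.5664978027344), 10.991318702697754)
socket_a_mid 0.86 ((574.7765502929688, 218.35081481933594), (48.39815139770508, 130.6028594970703), 79.14990997314453)
```

View pics/c.png

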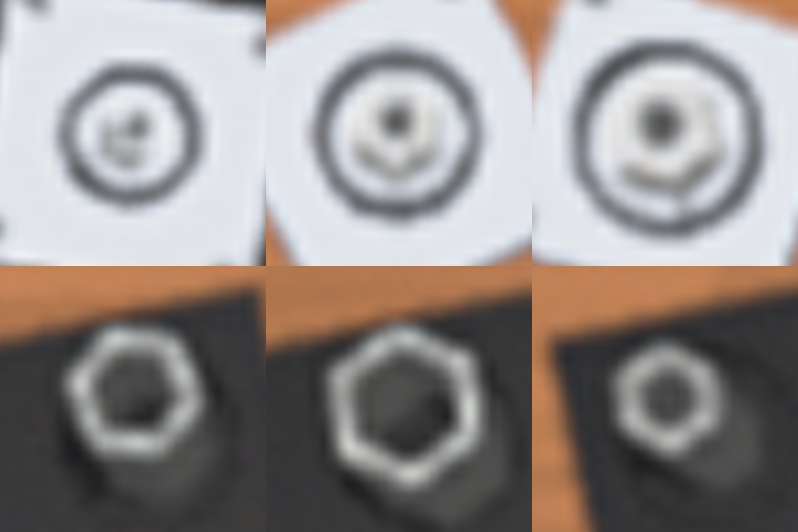

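The collar on the mat's nut (about 42 mm dark ring) is smaller than those on the spares (about 50 and 57 mm), so this is the 18 mm nut. Its socket is the smallest one, at about (0.517, 0.317). Next I'll fit the socket's rim hexagon and the collar.

```bash
cat >> h.py <<'E'
def hexm(pts,c,yaw,af):
    d=pts-c; r=np.max([d@[np.cos(yaw+k*np.pi/3),np.sin(yaw+k*np.pi/3)] for k in range(6)],0)
    return r<af/2
def fit(p,c0,z,models,half=.035):
    """models(pts,c,yaw)->template; best normalised correlation"""
    n=141; I=cv2.cvtColor(ortho(p,*c0,z,half,n),cv2.COLOR_BGR2GRAY).astype(float)
    g=np.linspace(half,-half,n); xx,yy=np.meshgrid(c0[0]+g,c0[1]+g,indexing='ij'); P=np.c_[xx.ravel(),yy.ravel()]
    def sc(q):
        t=cv2.GaussianBlur(models(P,q[:2],q[2]).reshape(n,n).astype(float),(0,0),2.2)
        w=cv2.GaussianBlur(((P-q[:2])**2).sum(1).reshape(n,n)<(.021)**2,(0,0),1) if 0 else np.ones((n,n))
        a=I-I.mean(); b=t-t.mean(); return (a*b).sum()/np.sqrt((a*a).sum()*(b*b).sum()+1e-9)
    from scipy.optimize import minimize
    R=[]
    for y in np.radians(np.arange(-30,30,12)):
        r=minimize(lambda q:-sc(q/1000*np.array([1,1,10])),[c0[0]*1e3,c0[1]*1e3,y*100],method="Nelder-Mead",options=dict(initial_simplex=np.array([c0[0]*1e3,c0[1]*1e3,y*100])+np.array([[0,0,0],[4,0,0],[0,4,0],[0,0,15]]),xatol=.05,fatol=1e-5))
        R.append((-r.fun,*(r.x[:2]),np.degrees(r.x[2]/100)))
    return sorted(R)[::-1]
E
sed -i 's/cv2.GaussianBlur(((P.*if 0 else //' h.py
python3 - <<'E'
from workcell import ctrl
from h import *
p=ctrl.capture("top"); s=ctrl.capture("scene")
for nm,pic in(("top",p),("scene",s)):
  for c,af in(((.517,.317),.0265),((.537,.229),.0405),((.554,.14),.0335)):
    h=[fit(pic,c,.086,lambda P,c,y:hexm(P,c,y,af)*1.-hexm(P,c,y,af-.006),.024)][0]
    print(nm,"socket",af,np.round(h[:3],2).tolist())
  ring=lambda P,c,y:-(((((P-c)**2).sum(1)<.0205**2)*1.)-(((P-c)**2).sum(1)<.0165**2))
  print(nm,"collar",np.round(fit(pic,(.52,-.144),.024,ring,.028)[0],2).tolist())
  for y in (-11,19):
    t=np.radians(y)
    print(nm,"nut",y,np.round(fit(pic,(.52,-.144),.030,lambda P,c,_:hexm(P,c,t,.018)*1.,.012)[0],3).tolist())
T=[cv2.resize(ortho(pic,.52,-.144,z,.024,200),(400,400)) for pic,z in((p,.024),(s,.024))]
cv2.imwrite("pics/d.png",np.hstack(T))
E
```

```text
top socket 0.0265 [[0.74, 517.05, 316.07, 33.57], [0.74, 517.05, 316.07, -26.42], [0.74, 517.06, 315.94, -25.6]]
top socket 0.0405 [[0.79, 534.98, 226.99, 36.85], [0.79, 534.96, 226.92, -23.24], [0.79, 534.99, 226.93, -23.36]]
top socket 0.0335 [[0.77, 556.11, 139.27, -8.2], [0.77, 556.03, 139.3, -8.21], [0.77, 556.06, 139.3, -8.55]]
top collar [0.85, 520.33, -144.01, 22.46]
top nut -11 [0.419, 517.646, -157.979, -1.134]
top nut 19 [0.264, 527.747, -156.841, 26.408]
scene socket 0.0265 [[0.49, 514.21, 318.57, -14.82], [0.49, 514.4, 318.57, 39.5], [0.48, 514.29, 318.46, -22.43]]
scene socket 0.0405 [[0.63, 533.05, 229.32, 36.01], [0.63, 533.04, 229.41, -23.64], [0.63, 533.05, 229.34, -26.18]]
scene socket 0.0335 [[0.5, 552.73, 141.48, -9.24], [0.5, 552.79, 141.62, -11.32], [0.5, 552.68, 141.5, -8.97]]
scene collar [0.61, 527.5, -141.62, 5.94]
scene nut -11 [0.287, 530.809, -141.472, 15.239]
scene nut 19 [0.294, 530.732, -141.205, 13.241]
```

View pics/d.png

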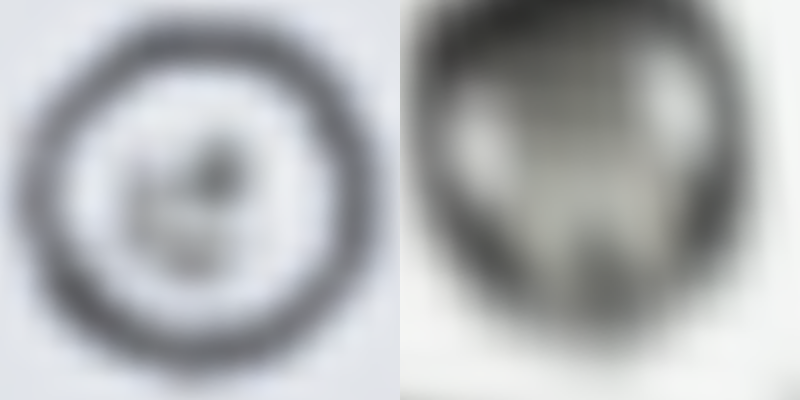

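The socket fit gives its centre at (0.517, 0.316) with flats at -26/34°. The collar centre is (0.520, -0.144), with the nut's flats probably at -11°. I'll turn the jaws to 34° and move above the socket.

{"api": "jog_arm", "payload": {"commands": [[[0, 0, 0, 0.121, 0], [0, 0, 0, 0.121, 0], [0, 0, 0, 0.121, 0], [0, 0, 0, 0.121, 0], [0, 0, 0, 0.121, 0], [0, 0, 0, 0.121, 0], [-0.034, 0.0195, 0, 0, 0], [-0.034, 0.0195, 0, 0, 0]]], "squeeze": 60}}

```text
time_s: 2.37
tool_pos: [0.2002, 0.4746, 0.2215]
eef_rot: [-0.0, 0.467, 0.884, 0.0]
force: [0.9, 0.6, 0.7]
opening: 0.996
```

{"api": "jog_arm", "payload": {"commands": [[[-0.034, 0.0195, 0, 0, 0], [-0.034, 0.0195, 0, 0, 0], [-0.034, 0.0195, 0, 0, 0], [-0.034, 0.0195, 0, 0, 0], [-0.034, 0.0195, 0, 0, 0], [-0.034, 0.0195, 0, 0, 0], [-0.034, 0.0195, 0, 0, 0], [0, 0, 0, 0, 0]]]}}

```text
time_s: 3.03
tool_pos: [0.4531, 0.3503, 0.2212]
eef_rot: [0.002, 0.472, 0.881, 0.001]
force: [-0.4, 1.7, 0.1]
opening: 0.998
```

```bash
cat > go.py <<'E'
import sys
from workcell import ctrl
from h import *
from scipy.spatial.transform import Rotation as Ro
def rel(t,jaw):
    s=ctrl.get_state(); q=s["eef_rot"]; M=Ro.from_quat([*q[1:],q[0]]).as_matrix()
    j=np.degrees(np.arctan2(M[1,1],M[0,1])); d=(jaw-j+90)%180-90
    print("t",round(s["time_s"],2),"pos",np.round(s["tool_pos"],4),"jaw",round(j,2),"open",round(s["opening"],3),"F",np.round(s["force"],1),"M",np.round(s["ft_torque"],2),"tilt",np.round(M[:2,2],4),"q6",round(s["joint_pos"][5],2))
    print("shift tool xyz",np.round(M.T@(np.array(t)-s["tool_pos"]),4),"turn",round(-np.radians(d),4))
if __name__=="__main__":
    a=list(map(float,sys.argv[1:])); rel(a[:3],a[3])
E
python3 go.py .517 .316 .064 34
```

```text
t 3.03 pos [0.4531 0.3503 0.2212] jaw 33.64 open 0.998 F [-0.4  1.7  0.1] M [ 0.01 -0.01 -0.03] tilt [ 0.0041 -0.0009] q6 1.64
shift tool xyz [-0.0635  0.0337  0.1575] turn -0.0064
```

{"api": "jog_arm", "payload": {"commands": [[[-0.0317, 0.017, 0, 0, 0], [-0.0317, 0.017, 0, 0, 0], [0, 0, 0.03, 0, 0], [0, 0, 0.03, 0, 0], [0, 0, 0.03, 0, 0], [0, 0, 0, 0, 0], [0, 0, 0, 0, 0]]]}}

```text
time_s: 3.62
tool_pos: [0.5089, 0.319, 0.1301]
eef_rot: [-0.001, 0.469, 0.883, -0.002]
force: [0.1, 0.3, 0.8]
opening: 1.001
```

```bash
python3 go.py .517 .316 .064 34
python3 - <<'E'
from workcell import ctrl
from h import *
p=ctrl.capture("top");s=ctrl.capture("scene")
u=proj(s,[[.517,.316,.08]])[0]; x,y=map(int,u)
c=s["frame"][y-60:y+50,x-75:x+75]
u=proj(p,[[.517,.316,.08]])[0]; x,y=map(int,u)
c2=p["frame"][y-55:y+55,x-75:x+75]
cv2.imwrite("pics/e.png",cv2.resize(np.vstack([c,c2]),None,fx=2.7,fy=2.7,interpolation=cv2.INTER_CUBIC))
E
```

```text
t 3.62 pos [0.5089 0.319  0.1301] jaw 34.04 open 1.001 F [0.1 0.3 0.8] M [ 0.01 -0.04 -0.03] tilt [-0.004  -0.0024] q6 1.54
shift tool xyz [-0.007   0.0053  0.0661] turn 0.0008
```

View pics/e.png

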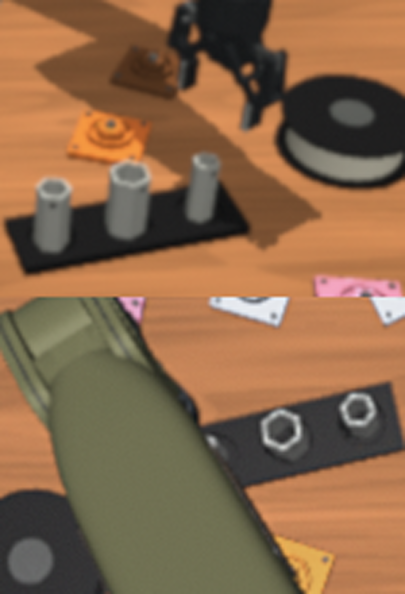

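The scene crop shows the open fingers at (185,80) and (255,115), with the socket rim at (205,157). I'll compare that with where the state says they project.

Run:
```python
from workcell import ctrl
from h import *
s=ctrl.capture("scene");st=ctrl.get_state()
x,y=map(int,proj(s,[[.517,.316,.08]])[0])
j=np.radians(34);d=np.array([np.cos(j),np.sin(j),0])*.0425
c=np.array(st["tool_pos"])-[0,0,.004]
f=lambda X:(proj(s,[X])[0]-[x-75,y-60])*2.7
print(st["tool_pos"],f(c),f(c+d),f(c-d),f(np.array([.517,.316,.086])))
```

```text
[0.51188103 0.32088896 0.13388046] [212.63552414 126.37060887] [241.18634685 145.44094169] [185.25584421 108.08719968] [204.18100682 160.27188954]
```

Run:
```python
from workcell import ctrl
from h import *
for i in range(4):
    s=ctrl.capture("scene"); st=ctrl.get_state(); print(st["time_s"],np.round(st["tool_pos"],4),np.round(st["joint_pos"],4),np.abs(st["dq"]).max())
x,y=map(int,proj(s,[[.517,.316,.08]])[0])
j=np.radians(34);d=np.array([np.cos(j),np.sin(j),0])*.0425
c=np.array(st["tool_pos"])-[0,0,.004]
im=cv2.resize(s["frame"][y-60:y+50,x-75:x+75],None,fx=4,fy=4,interpolation=cv2.INTER_CUBIC)
for X in(c,c+d,c-d,np.array([.517,.316,.086]),np.array([.517,.316,.006])):
    cv2.circle(im,tuple(int(v) for v in (proj(s,[X])[0]-[x-75,y-60])*4),3,(0,0,255),-1)
cv2.imwrite("pics/f.png",im)
```

```text
3.8167 [0.512  0.3209 0.134 ] [ 0.5599  0.4376 -0.1036  1.0252 -0.      1.5363] 0.004530941832604909
3.8667 [0.5119 0.3209 0.1339] [ 0.5599  0.4376 -0.1039  1.025   0.      1.5363] 0.010581336531484598
3.9167 [0.5118 0.3207 0.1336] [ 0.5598  0.4378 -0.1044  1.0248 -0.      1.5362] 0.011559148205237518
3.9667 [0.5115 0.3205 0.1332] [ 0.5597  0.438  -0.105   1.0246 -0.      1.5362] 0.011422256807763199
```

View pics/f.png

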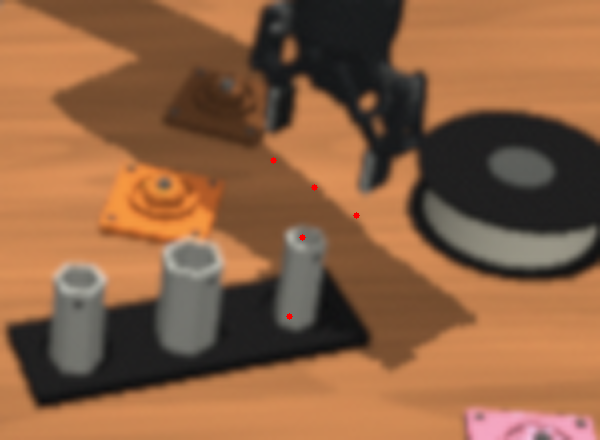

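Run:
```python
from workcell import ctrl
from h import *
s=ctrl.capture("scene"); st=ctrl.get_state()
for z in(.218,.24): 
  for k in(0,1,-1):
    j=np.radians(75.6); X=np.array([.13,.509,z])+k*.0425*np.array([np.cos(j),np.sin(j),0]); print(z,k,proj(s,[X])[0]*800/560)
# sensitivity here
c=np.array([.5115,.3205,.1292]); u=proj(s,[c])[0]
for e in np.eye(3)*.01: print(proj(s,[c+e])[0]-u)
o=cv2.imread("pics/scene0.png")[40:120,380:470]; cv2.imwrite("pics/g.png",cv2.resize(o,None,fx=5,fy=5,interpolation=cv2.INTER_CUBIC))
```

```text
0.218 0 [595.25048251 147.27909668]
0.218 1 [612.94599394 148.74015924]
0.218 -1 [577.72436618 145.83546114]
0.24 0 [596.85732628 139.00168155]
0.24 1 [614.72785486 140.43553894]
0.24 -1 [579.15939248 137.58534766]
[0.68924517 2.04535819]
[ 3.33599612 -0.10531109]
[ 0.4361275  -2.67863021]
```

View pics/g.png

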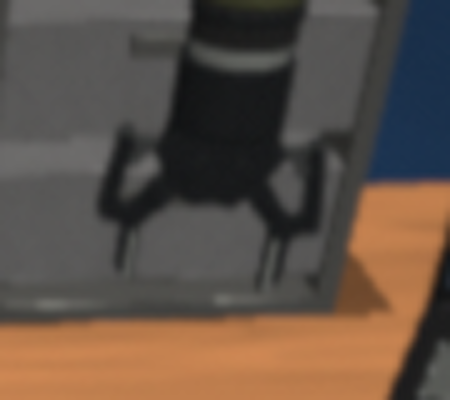

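Run:
```python
from workcell import ctrl
from h import *
s=ctrl.capture("scene"); p=ctrl.capture("top")
print("base",proj(s,[[0,0,0]])*800/560,proj(p,[[0,0,0]])*800/560)
j=np.radians(75.6)
for z in(.218,.245):
  for k in(0,1,-1):
    X=np.array([.13,.509,z])+k*.0425*np.array([np.cos(j),np.sin(j),0]); print(z,k,(proj(p,[X])[0]-[40,300])*6)
o=cv2.imread("pics/top0.png")[300:375,40:140]; cv2.imwrite("pics/h.png",cv2.resize(o,None,fx=6,fy=6,interpolation=cv2.INTER_CUBIC))
```

```text
base [[392.76460089 202.438408  ]] [[413.39960645 515.67744714]]
0.218 0 [379.81693005 166.39284749]
0.218 1 [293.03101685 142.87939984]
0.218 -1 [467.53406147 189.84395124]
0.245 0 [358.44007453 171.75986445]
0.245 1 [270.07297141 147.70000219]
0.245 -1 [447.79636563 195.75581961]
```

View pics/h.png

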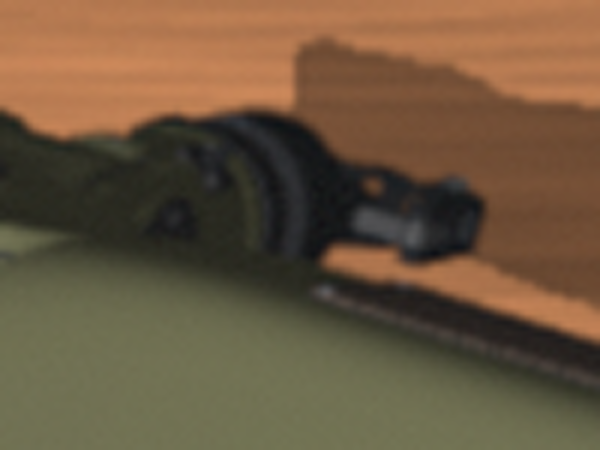

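The picture shows the inner finger at (445,215) against a predicted (448–467,190–196). The gripper looks 20–25 mm higher than the state says. I'll descend to a nominal TCP of z=0.05, which is safe either way, and check the contact forces.

{"api": "jog_arm", "payload": {"commands": [[[-0.0065, 0.002, 0.02, 0, 0], [0, 0, 0.02, 0, 0], [0, 0, 0.02, 0, 0], [0, 0, 0.01, 0, 0], [0, 0, 0.012, 0, 0], [0, 0, 0, 0, 0], [0, 0, 0, 0, 0], [0, 0, 0, 0, 0]]]}}

```text
time_s: 4.78
tool_pos: [0.5165, 0.3158, 0.0504]
eef_rot: [0.0, 0.469, 0.883, 0.001]
force: [-0.1, -0.1, 0.3]
opening: 0.997
```

```bash
python3 go.py .517 .316 .050 34
python3 - <<'E'
from workcell import ctrl
from h import *
s=ctrl.capture("scene");st=ctrl.get_state()
x,y=map(int,proj(s,[[.517,.316,.08]])[0])
j=np.radians(34);d=np.array([np.cos(j),np.sin(j),0])*.0425
c=np.array(st["tool_pos"])-[0,0,.004]
im=cv2.resize(s["frame"][y-60:y+50,x-75:x+75],None,fx=5,fy=5,interpolation=cv2.INTER_CUBIC)
for X in(c,c+d,c-d):
    cv2.circle(im,tuple(int(v) for v in (proj(s,[X])[0]-[x-75,y-60])*5),3,(0,0,255),-1)
cv2.imwrite("pics/i.png",im)
E
```

```text
t 4.78 pos [0.5165 0.3158 0.0504] jaw 34.03 open 0.997 F [-0.1 -0.1  0.3] M [ 0.02  0.   -0.02] tilt [0.001  0.0007] q6 1.53
shift tool xyz [-0.0001  0.0005  0.0004] turn 0.0006
```

View pics/i.png

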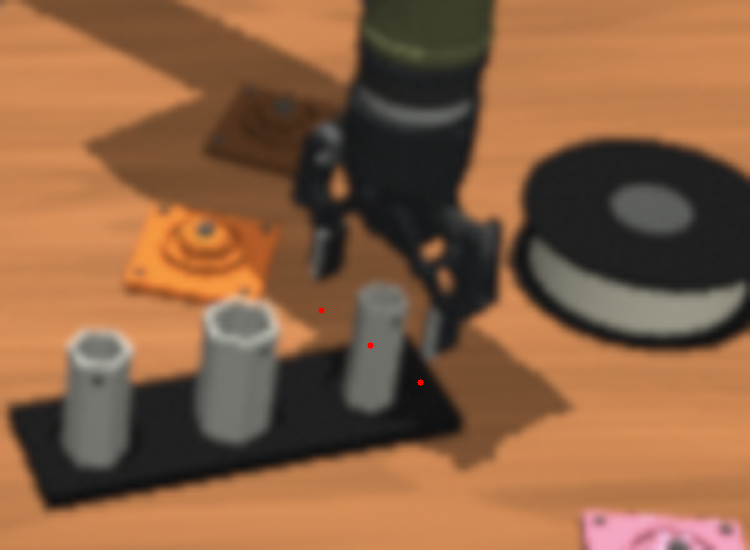

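The fingers straddle the socket: tips at (325,275) and (437,355), rim at (380,297), with the tip midpoint on the socket's axis. So x and y are good. Closing now.

{"api": "jog_arm", "payload": {"commands": [[[0, 0, 0, 0, 1], [0, 0, 0, 0, 1], [0, 0, 0, 0, 1], [0, 0, 0, 0, 1], [0, 0, 0, 0, 1], [0, 0, 0, 0, 1], [0, 0, 0, 0, 1], [0, 0, 0, 0, 1]]], "squeeze": 60}}

```text
time_s: 5.5
tool_pos: [0.5162, 0.3156, 0.0499]
eef_rot: [0.0, 0.469, 0.883, 0.0]
force: [-0.4, 0.0, 4.3]
opening: 0.299
```

```bash
python3 go.py .517 .316 .050 34
```

```text
t 5.5 pos [0.5162 0.3156 0.0499] jaw 34.03 open 0.299 F [-0.4  0.   4.3] M [-0.05  0.08  0.01] tilt [0.0006 0.0004] q6 1.53
shift tool xyz [-0.0001  0.0009 -0.0001] turn 0.0006
```

{"api": "jog_arm", "payload": {"commands": [[[0, 0, -0.015, 0, 1], [0, 0, -0.03, 0, 1], [0, 0, -0.03, 0, 1], [0, 0, -0.03, 0, 1], [0, 0, -0.015, 0, 1], [0, 0, 0, 0, 1], [0, 0, 0, 0, 1], [0, 0, 0, 0, 1]]]}}

```text
time_s: 6.17
tool_pos: [0.5149, 0.3147, 0.1676]
eef_rot: [-0.001, 0.469, 0.883, -0.001]
force: [-0.2, -0.1, -2.1]
opening: 0.3
```

{"api": "jog_arm", "payload": {"commands": [[[-0.012, -0.008, 0, 0, 1], [-0.022, -0.015, 0, 0, 1], [-0.022, -0.015, 0, 0, 1], [-0.022, -0.015, 0, 0, 1], [-0.022, -0.015, 0, 0, 1], [-0.022, -0.015, 0, 0, 1], [-0.022, -0.015, 0, 0, 1], [-0.022, -0.015, 0, 0, 1]]]}}

```text
time_s: 6.83
tool_pos: [0.5133, 0.1123, 0.1676]
eef_rot: [-0.001, 0.469, 0.883, -0.001]
force: [0.4, 0.9, -0.1]
opening: 0.294
```

{"api": "jog_arm", "payload": {"commands": [[[-0.022, -0.015, 0, 0, 1], [-0.022, -0.015, 0, 0, 1], [-0.022, -0.015, 0, 0, 1], [-0.022, -0.015, 0, 0, 1], [-0.022, -0.015, 0, 0, 1], [-0.022, -0.015, 0, 0, 1], [-0.022, -0.015, 0, 0, 1], [-0.022, -0.015, 0, 0, 1]]]}}

```text
time_s: 7.5
tool_pos: [0.5121, -0.1001, 0.1676]
eef_rot: [-0.002, 0.469, 0.883, -0.001]
force: [1.1, -0.0, -1.2]
opening: 0.299
```

```bash
python3 go.py .520 -.144 .14 -11
```

```text
t 7.5 pos [ 0.5121 -0.1001  0.1676] jaw 34.01 open 0.299 F [ 1.1 -0.  -1.2] M [ 0.05 -0.02  0.01] tilt [-0.0039  0.0003] q6 0.78
shift tool xyz [-0.0409 -0.0179  0.0276] turn 0.7856
```

{"api": "jog_arm", "payload": {"commands": [[[-0.03, -0.013, 0, 0, 1], [0, 0, 0, 0.125, 1], [0, 0, 0, 0.125, 1], [0, 0, 0, 0.125, 1], [0, 0, 0, 0.125, 1], [0, 0, 0, 0.125, 1], [0, 0, 0, 0.125, 1], [0, 0, 0, 0.035, 1]]]}}

```text
time_s: 8.17
tool_pos: [0.5182, -0.1308, 0.1675]
eef_rot: [-0.002, 0.773, 0.634, -0.001]
force: [0.4, 0.6, -1.0]
opening: 0.298
```

{"api": "jog_arm", "payload": {"commands": [[[0, 0, 0, 0, 1], [0, 0, 0, 0, 1], [0, 0, 0, 0, 1], [0, 0, 0, 0, 1]]]}}

```text
time_s: 8.5
tool_pos: [0.5198, -0.1306, 0.169]
eef_rot: [-0.0, 0.771, 0.637, -0.0]
force: [-0.8, 0.1, -1.6]
opening: 0.298
```

```bash
python3 go.py .520 -.144 .14 -11
python3 - <<'E'
from workcell import ctrl
from h import *
p=ctrl.capture("top");s=ctrl.capture("scene")
x,y=map(int,proj(s,[[.52,-.144,.06]])[0])
A=cv2.resize(s["frame"][y-60:y+50,x-40:x+40],None,fx=5,fy=5,interpolation=cv2.INTER_CUBIC)
for X in([.52,-.144,.035],):
    cv2.circle(A,tuple(int(v) for v in (proj(s,[X])[0]-[x-40,y-60])*5),2,(0,0,255),-1)
x,y=map(int,proj(p,[[.52,-.144,.06]])[0])
B=cv2.resize(p["frame"][y-60:y+50,x-40:x+40],None,fx=5,fy=5,interpolation=cv2.INTER_CUBIC)
cv2.imwrite("pics/j.png",np.hstack([A,B]))
E
```

```text
t 8.5 pos [ 0.5198 -0.1306  0.169 ] jaw -10.92 open 0.298 F [-0.8  0.1 -1.6] M [-0.04  0.03 -0.03] tilt [-0.0011  0.0002] q6 1.52
shift tool xyz [-0.0131  0.0028  0.029 ] turn 0.0015
```

View pics/j.png

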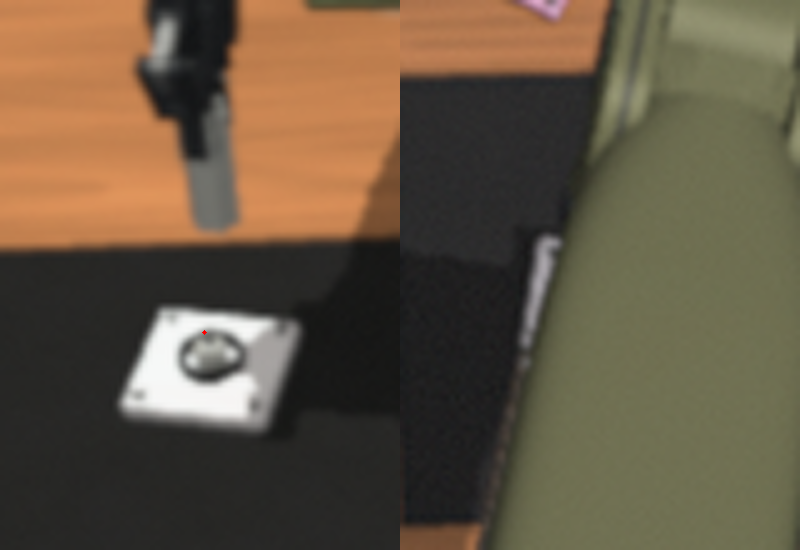

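The left view shows the socket held upright, its bottom at (215,225), with the nut at (210,350). I'll compare both with their projections.

Run:
```python
from workcell import ctrl
from h import *
s=ctrl.capture("scene")
x,y=map(int,proj(s,[[.52,-.144,.06]])[0]); f=lambda X:np.round((proj(s,[X])[0]-[x-40,y-60])*5,1)
print("bottom pred",f([.5198,-.1306,.125]),"nut top",f([.52,-.144,.03]),"collar",f([.52,-.144,.024]),"plate corners")
a=np.radians(-11)
for k in range(4):
    b=a+np.pi/4+k*np.pi/2; print(f([.5205+.0636*np.cos(b),-.144+.0636*np.sin(b),.014]))
c=np.array([.52,-.13,.125]); u=f(c)
for e in np.eye(3)*.01: print(f(c+e)-u)
```

```text
bottom pred [211.4 217.8] nut top [205.  338.5] collar [206.  345.7] plate corners
[260.  414.5]
[293.9 318.1]
[158.1 305. ]
[117.5 399.8]
[-1.1 10.6]
[16.9 -0.5]
[ -1.6 -13.3]
```

After removing the scene camera's common offset (about 1 px), the socket bottom is where the state puts it. I'll move over the nut and go down to just above the stud.

{"api": "jog_arm", "payload": {"commands": [[[-0.0065, 0.0015, 0, 0, 1], [-0.0065, 0.0015, 0, 0, 1], [0, 0, 0.02, 0, 1], [0, 0, 0.025, 0, 1], [0, 0, 0.025, 0, 1], [0, 0, 0.015, 0, 1], [0, 0, 0, 0, 1], [0, 0, 0, 0, 1]]]}}

```text
time_s: 9.32
tool_pos: [0.5201, -0.1442, 0.084]
eef_rot: [-0.001, 0.771, 0.636, -0.001]
force: [0.4, 0.8, -1.5]
opening: 0.301
```

{"api": "jog_arm", "payload": {"commands": [[[0, 0, 0, 0, 1], [0, 0, 0, 0, 1]]]}}

```text
time_s: 9.48
tool_pos: [0.5222, -0.1445, 0.0861]
eef_rot: [0.001, 0.771, 0.636, 0.001]
force: [-0.1, -0.8, -1.4]
opening: 0.3
```

```bash
python3 go.py .5203 -.144 .08 -11
```

```text
t 9.48 pos [ 0.5222 -0.1445  0.0861] jaw -10.95 open 0.3 F [-0.1 -0.8 -1.4] M [-0.02  0.05 -0.04] tilt [ 0.003  -0.0009] q6 1.49
shift tool xyz [ 0.0001 -0.002   0.006 ] turn 0.0008
```

{"api": "jog_arm", "payload": {"commands": [[[0, -0.0005, 0.002, 0, 1], [0, 0, 0.002, 0, 1], [0, 0, 0.002, 0, 1], [0, 0, 0.002, 0, 1], [0, 0, 0.002, 0, 1], [0, 0, 0.001, 0, 1], [0, 0, 0, 0, 1], [0, 0, 0, 0, 1]]]}}

```text
time_s: 10.15
tool_pos: [0.5202, -0.1437, 0.0734]
eef_rot: [-0.0, 0.771, 0.636, -0.0]
force: [0.5, 0.6, -1.2]
opening: 0.298
```

```bash
python3 go.py .5203 -.144 .06 -11
```

```text
t 10.15 pos [ 0.5202 -0.1437  0.0734] jaw -10.94 open 0.298 F [ 0.5  0.6 -1.2] M [-0.02  0.04 -0.04] tilt [-0.0002  0.0001] q6 1.49
shift tool xyz [-0.0002  0.0002  0.0134] turn 0.001
```

No contact so far. Next I'll ease over the nut top, which is expected at TCP 0.074–0.071.

{"api": "jog_arm", "payload": {"commands": [[[0, 0, 0.001, 0, 1], [0, 0, 0.001, 0, 1], [0, 0, 0.001, 0, 1], [0, 0, 0.001, 0, 1], [0, 0, 0.001, 0, 1], [0, 0, 0.001, 0, 1], [0, 0, 0, 0, 1], [0, 0, 0, 0, 1]]]}}

```text
time_s: 10.82
tool_pos: [0.5202, -0.1438, 0.0674]
eef_rot: [-0.0, 0.771, 0.636, -0.0]
force: [-0.3, 0.1, -1.2]
opening: 0.296
```

```bash
python3 go.py .5203 -.144 .058 -11
```

```text
t 10.82 pos [ 0.5202 -0.1438  0.0674] jaw -10.94 open 0.296 F [-0.3  0.1 -1.2] M [ 0.01 -0.02 -0.01] tilt [-0.0002  0.    ] q6 1.49
shift tool xyz [-0.0002  0.0002  0.0094] turn 0.001
```

{"api": "jog_arm", "payload": {"commands": [[[0, 0, 0.0015, 0, 1], [0, 0, 0.0015, 0, 1], [0, 0, 0.0015, 0, 1], [0, 0, 0.0015, 0, 1], [0, 0, 0.001, 0, 1], [0, 0, 0, 0, 1], [0, 0, 0, 0, 1]]]}}

```text
time_s: 11.4
tool_pos: [0.5202, -0.1438, 0.0604]
eef_rot: [-0.0, 0.771, 0.636, -0.0]
force: [0.4, 0.4, -2.6]
opening: 0.299
```

{"api": "jog_arm", "payload": {"commands": [[[0, 0, 0.001, 0, 1], [0, 0, 0.001, 0, 1], [0, 0, 0.001, 0, 1], [0, 0, 0.001, 0, 1], [0, 0, 0, 0, 1], [0, 0, 0, 0, 1], [0, 0, 0, 0, 1]]]}}

```text
time_s: 11.98
tool_pos: [0.5203, -0.1438, 0.0565]
eef_rot: [-0.0, 0.771, 0.636, -0.0]
force: [0.3, 0.7, -1.9]
opening: 0.294
```

```bash
python3 go.py .5203 -.144 .058 -11
```

```text
t 11.98 pos [ 0.5203 -0.1438  0.0565] jaw -10.94 open 0.294 F [ 0.3  0.7 -1.9] M [-0.03  0.01  0.02] tilt [-0.  0.] q6 1.49
shift tool xyz [-0.0002  0.0001 -0.0015] turn 0.001
```

{"api": "jog_arm", "payload": {"commands": [[[0, 0, 0.0007, 0, 1], [0, 0, 0.0007, 0, 1], [0, 0, 0.0006, 0, 1], [0, 0, 0, 0, 1], [0, 0, 0, 0, 1]]]}}

```text
time_s: 12.4
tool_pos: [0.5205, -0.1439, 0.0558]
eef_rot: [0.0, 0.771, 0.636, 0.0]
force: [-2.5, 0.2, 8.0]
opening: 0.295
```

{"api": "jog_arm", "payload": {"commands": [[[0, 0, 0.0007, 0, 1], [0, 0, 0.0007, 0, 1], [0, 0, 0.0006, 0, 1], [0, 0, 0, 0, 1], [0, 0, 0, 0, 1]]]}}

```text
time_s: 12.82
tool_pos: [0.5207, -0.1439, 0.0557]
eef_rot: [0.001, 0.771, 0.636, 0.001]
force: [-5.8, 1.9, 22.4]
opening: 0.296
```

```bash
python3 go.py .5203 -.144 .058 -11;  python3 - <<'E'
from workcell import ctrl
from h import *
s=ctrl.capture("scene")
x,y=map(int,proj(s,[[.52,-.144,.06]])[0])
cv2.imwrite("pics/k.png",cv2.resize(s["frame"][y-55:y+40,x-45:x+45],None,fx=6,fy=6,interpolation=cv2.INTER_CUBIC))
E
```

```text
t 12.82 pos [ 0.5207 -0.1439  0.0557] jaw -10.95 open 0.296 F [-5.8  1.9 22.4] M [0.37 1.67 0.02] tilt [ 0.0021 -0.0007] q6 1.49
shift tool xyz [-0.0001 -0.0003 -0.0023] turn 0.0009
```

View pics/k.png

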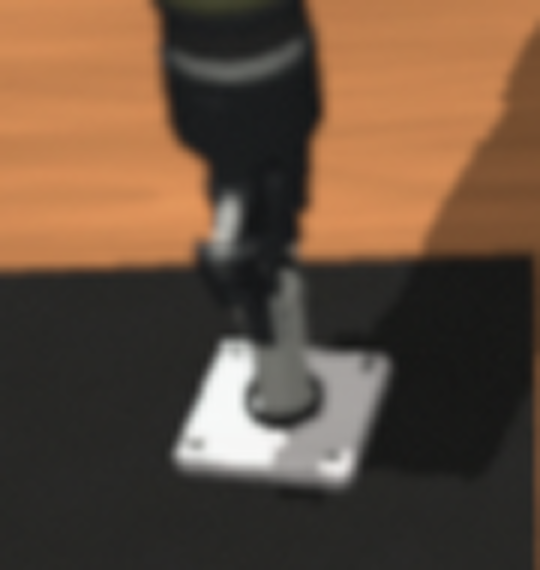

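The socket stands inside the collar at (283,390), upright. It stopped firmly at the plate height (22 N up). I'll do a numeric check that the other two sockets are unmoved, then hand in.

Run:
```python
from workcell import ctrl
from h import *
p=ctrl.capture("top")
for c,af in(((.537,.229),.0405),((.554,.14),.0335)):
    print(np.round(fit(p,c,.086,lambda P,c,y:hexm(P,c,y,af)*1.-hexm(P,c,y,af-.006),.024)[0],2))
st=ctrl.get_state(); print(st["force"],st["tool_pos"],st["opening"])
ctrl.close_job()
```

```text
[  0.79 534.98 226.9  -23.2 ]
[  0.77 556.1  139.33  -8.2 ]
[-6.04260918  1.01627712 20.67083045] [ 0.52064754 -0.14392435  0.05572539] 0.2996028706477364
the job is handed in; nothing more can be done
```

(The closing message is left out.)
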